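Set the dry-goods dispenser to the ring noodles and press its key

TASK

On the dry-goods dispenser, push the upright tab of the round selector with your fingers until it points at the middle of the clip-on tag with the raised ring, then press the dispenser's round key all the way down and let it come back up, leaving the selector at the ring. Do not press the key while the selector points elsewhere. Pick nothing up, and leave the jars, cup and other things on the shelf where they stand.

Things in the scene. Friction and masses are not known exactly. Their poses are not given: they have to be found in the camera images.
- dispenser: fixed white plastic box, 260 mm deep, 270 mm wide, 130 mm high, with a steel chute on its front (robot) side and the selector, tags and key on its top. Origin on the shelf under the selector's axis; x points from its front to its back, z up; turned up to 0.45 rad about z.
- selector_axis (a point): point on the selector's upright axis at the upper face of its disc (140 mm above the shelf). The selector is a flat steel disc 136 mm across, 10 mm thick, on top of the dispenser, with a low boss 36 mm across and 6 mm high at its centre.
- selector (a joint): turn of the selector, rad; grows anticlockwise seen from above; at 0 the tab stands on the front side of the axis (-x of the dispenser); stops at -1.75 and 1.75. It starts near 0 (within 0.22). No clicks: it turns with a steady friction of about 0.12 N m (about 2.5 N at the tab) and stays where it is left.
- tab (a point): middle of the selector's upright tab: a black plastic block standing on the disc, 32 mm along the radius (34 to 66 mm from the axis), 12 mm thick, 38 mm high above the disc's upper face (top 178 mm above the shelf). This point is 50 mm from the axis, 19 mm above the disc.
- tab_aim (a point): the point the tab points at: on the tab's centre line, 95 mm from the selector's axis, the same radius as the tags' centres. It turns with the tab.
- tag_ring: the wanted tag: a fixed white disc 36 mm across, 4 mm thick, lying on the dispenser's top (130 mm above the shelf) with a dark raised ring 27 mm across, 8 mm high in all; origin at the centre of its underside. In any one of four places 95 mm from the selector's axis, at turns of -1.35, -0.6, 0.6 or 1.35 rad.
- tag_bar: a like tag with one raised bar 28 mm long; in another of the four places
- tag_cross: a like tag with a raised cross 28 mm across; in another of the four places
- tag_dot: a like tag with a single round dot 12 mm across; in another of the four places
- key_top (a point): centre of the top of the round steel key, 32 mm across, on the dispenser's top behind the selector, 103 mm from its axis; it is pressed straight down against a spring
- key (a joint): travel of the key, m: 0 up, 0.008 fully down, where it takes about 5 N
- jar_small: small glass jar with red screw lid, 42 mm across, 55 mm high, loose on the dispenser's top at its back left corner (seen from the robot), some 90 mm from the key; origin at the centre of its underside. Leave it alone.
- jar_tall: glass jar with red lid, 54 mm across, 85 mm high, on the shelf left of the dispenser; origin under its centre. Leave it alone.
- cup: white ceramic cup, 72 mm across, 60 mm high, in front of the chute; origin under its centre. Leave it alone.
- butter_dish: white ceramic butter dish, 100 x 170 mm, 87 mm high, on the left; origin under its centre. Leave it alone.
- egg_tray: grey plastic tray of eggs, 110 x 210 mm, 59 mm high, on the right; origin under its centre. Leave it alone.
- tongs: steel tongs 230 mm long lying at the right front, 16 mm high; origin under their middle. Leave them alone.

How it is judged:
On the way, in this order (a step that is already met when the one before it is completed fails the run):
1. the selector's tab points at the tag with the ring, the key still up (horizontal distance between tab_aim and tag_ring below 0.012 m and value of joint key below 0.002 m), for 0.2 s.
2. the key is pressed down with the selector at the ring (horizontal distance between tab_aim and tag_ring below 0.012 m and value of joint key above 0.0065 m), for 0.05 s.
At the end, for the whole second after the job is handed in: The tab points within 12 mm of the centre of the ring tag (measured at the tags' radius, about 7 degrees) and is at rest, the key has been pressed to at least 6.5 mm of its 8 mm and is up again (under 2 mm), and every loose thing is within 15 mm of where it stood (all of step 1 and velocity of joint selector between -0.05 and 0.05 rad/s and distance of each of jar_small, jar_tall, cup, butter_dish, egg_tray, tongs from where it was at the start of the episode below 0.015 m); the robot touches nothing.
It fails at once if the key is pressed (over 4 mm) while the tab points elsewhere than the ring (value of joint key above 0.004 m and not (horizontal distance between tab_aim and tag_ring below 0.015 m)).
It fails at once if a jar, the cup or another loose thing is lifted, carried or shoved (over 15 mm) (distance of any of jar_small, jar_tall, cup, butter_dish, egg_tray, tongs from where it was at the start of the episode above 0.015 m).
It also fails if it takes over 54 s, if anything falls off the work surface, if the arm or the gripper's body presses on something with over 40 N, if the wrist force passes 120 N, or if a joint passes its speed limit or range.

ROBOT

A 6-joint arm with a two-finger parallel gripper is mounted at the origin on the work surface. World frame = base frame: x ahead of the robot, y to its left, z up, the work surface at z = 0. Lengths are in m, angles in rad, forces in N, time in s.
With the tool pointing down it reaches from about 0.375 to 0.825 m from the base axis. Payload 5.5 kg.
Tool frame: the origin (TCP) lies midway between the tips of the shut fingers; the grasp point (between the pads) lies 19 mm behind it; z points along the fingers, y is the line along which they close (so a half turn about z gives the same grasp; the last joint's range is limited). The gripper opens to 85 mm and grips with 20 to 120 N. Pads are 22 mm wide; open, the fingers measure 114 mm over their backs; the gripper's body (76 mm by 85 mm) begins 54 mm behind the grasp point. The pads swing forward as they close: fully open they stand 13 mm farther back than shut.
Start: joints at [-1.179, 0.314, -0.047, 1.21, 0, 1.571], TCP at [0.229, -0.555, 0.231] pointing down, gripper open.
Joint ranges: [-2.67, 2.67], [-0.69, 1.73], [-1.03, 1.25], [-2.08, 2.16], [-1.42, 1.45], [-3.14, 3.14]. Speed limits (rad/s): [2.39, 2.39, 3.01, 3.14, 3.14, 3.14].

INTERFACE

Orientations are given as [roll, pitch, yaw] about the fixed x, y, z axes, in that order (R = Rz(yaw) Ry(pitch) Rx(roll)).
In Python, from plant import get_state, capture, camera_params, finish_job gives the robot as it stands.
- The arm moves only by the shell command python3 -m jog 'ROWS' [FORCE]. ROWS is JSON, a list of rows, each an object of numbers: "jaw": the opening in per cent of the stroke, from 0 (shut) to 100 (fully open); "tx", "ty", "tz": the shift along the world's x, y, z in mm; "yaw": the turn about the world's z in rad. In form: [{"jaw": .., "tx": .., "ty": .., "tz": .., "yaw": ..}, ...]. A call has 1 to 20 rows; each row shifts and turns the commanded pose from where the row before left it; what a row does not reach is not made up. A row lasts 1/8 s, in which the tool goes at most 62.5 mm and 10.7 degrees, less where a joint would pass 70% of its speed; a pose out of reach is approached as far as the arm can. A call is refused whole if a number of a shift passes 62.5 or a number of a turn 0.188, either way. A call with a gripper value outside its range is refused whole. The fingers move at their own pace and stop on an object; FORCE is the grip in N (left out, the last holds). Time passes only in rows, so rows that do not move let the fingers close. It gives the time, the measured TCP pose, the force, the opening and the grip force at its end, in the units of the state.
- get_state(): the state, without advancing time (a new reading comes with each control period).
- capture(name): name is "scene" or "top" or "wrist"; returns the picture (420x560x3 uint8, red, green, blue); there is no depth.
- camera_params(name): a dict with "fx", "fy", "cx", "cy" (pixels), "R" (3x3) and "t" (3): a world point X has camera coordinates R X + t. Camera axes: x right, y down, z forward; pixel columns grow to the right and rows downward; lengths in m; the calibration is good to about 2 mm. A picture is of the moment at which its call begins: read the wrist's pose just before it. camera_params takes no time and is no camera call; for the wrist camera it gives the pose at the moment of the call.
- finish_job(): hands the job in; it is judged then, once.
The state is a dict: "time_s": time; "qpos": joint angles; "joint_vel": joint speeds; "joint_efforts": joint torques, N m; "tool_pos": TCP position; "orientation": TCP orientation; "ft_force": force on the tool from outside, world axes, zero at the start; "torque": the same for the moment, N m; "opening": finger opening in m; "finger_force": force on a finger pad.
Only numpy, scipy, OpenCV 4.12 (cv2) and the standard library are available. Lean on these libraries where they do the work, as an engineer would, in place of code of your own. Each camera call takes 0.05 s, during which the arm holds its last target. There are 200 camera calls.

## Working session

There is one attempt and no reset: what is moved stays moved. The work goes in short steps, Python scripts to look and compute and a shell command to move; the robot and the scene stay as the last step left them, time stands still between calls to the robot, and variables do not carry over. Pictures are saved under pics/ and viewed, at most 13 in all, crops included, and the job is handed in when it is done.

```bash
mkdir -p pics
python3 - <<'E'
from plant import *
import cv2
for n in ("scene","top"):
    cv2.imwrite(f"pics/{n}0.png",capture(n)[:,:,::-1]); p=camera_params(n); print(n,p)
print(get_state())
E
```

```text
scene {'fx': 405.79322368228077, 'fy': 405.79322368228077, 'cx': 273.4965033035203, 'cy': 207.74076516975617, 'R': array([[-0.34590262,  0.93825819,  0.00479062],
       [ 0.56654251,  0.2129287 , -0.79604708],
       [-0.74791775, -0.27264068, -0.60521574]]), 't': array([ 0.16786924, -0.18818526,  1.81111506])}
top {'fx': 414.77544944715936, 'fy': 414.77544944715936, 'cx': 280.9919098035839, 'cy': 217.0036229063506, 'R': array([[-0.01466352, -0.99989106,  0.00168693],
       [-0.99203875,  0.01433728, -0.12511422],
       [ 0.1250764 , -0.00350811, -0.99214091]]), 't': array([0.00347796, 0.53017784, 1.09887525])}
{'time_s': 0.1, 'qpos': array([-1.17901922e+00,  3.14122505e-01, -4.79814069e-02,  1.21020432e+00,
        5.23456354e-06,  1.57078740e+00]), 'joint_vel': array([ 1.06400572e-03, -2.06852966e-03,  3.30561031e-03,  1.10058911e-03,
       -2.09215386e-03, -2.79876725e-05]), 'joint_efforts': array([ 5.47992513e-04, -5.40768707e+01,  3.40541124e+01,  1.12483621e-02,
       -1.75754315e-05,  1.10163458e-05]), 'tool_pos': array([ 0.22890099, -0.55405564,  0.23053943]), 'orientation': array([-3.14008075e+00, -5.24806109e-06,  3.91786026e-01]), 'ft_force': array([-0.44311958, -0.59174341,  0.37817603]), 'torque': array([-0.02239281,  0.00673344,  0.00754084]), 'finger_force': 0.0, 'opening': 0.08551725689715751}
```

View pics/top0.png

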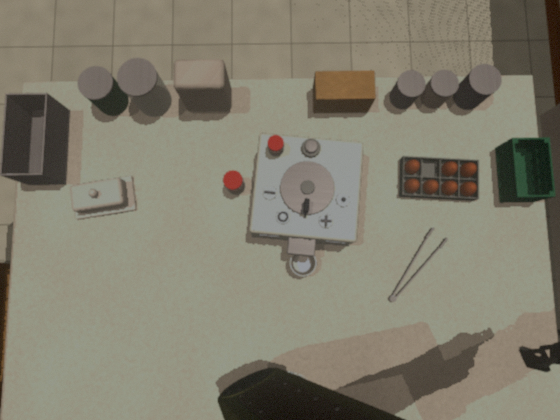

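View pics/scene0.png

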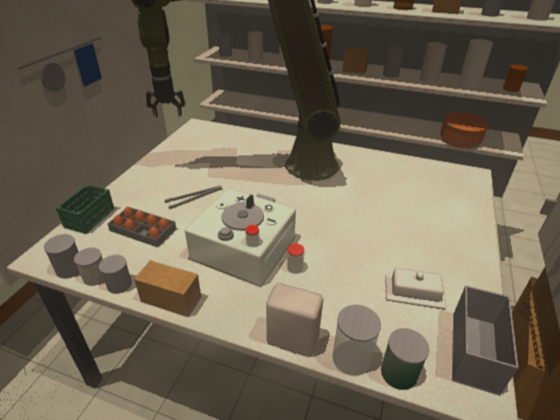

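The top view shows the selector axis at about (307,187), the tab at (306,206) and the key at (311,148). The tags are ring (283,216), bar (269,193), cross (326,220) and dot (342,200). The scene view shows the same layout from behind.

```bash
cat > h.py <<'E'
import numpy as np
from plant import *
def ray(p,u,v,z):
    R,t=p["R"],p["t"]; c=-R.T@t
    d=R.T@np.array([(u-p["cx"])/p["fx"],(v-p["cy"])/p["fy"],1]); return c+d*(z-c[2])/d[2]
def proj(p,X):
    c=p["R"]@np.array(X)+p["t"]; return c[0]/c[2]*p["fx"]+p["cx"],c[1]/c[2]*p["fy"]+p["cy"]
E
python3 - <<'E'
from h import *
import cv2
im=cv2.imread("pics/top0.png"); p=camera_params("top")
cv2.imwrite("pics/crop0.png",cv2.resize(im[120:260,235:375],(600,600),interpolation=cv2.INTER_CUBIC))
for n,u,v,z in [("axis",307,187,.146),("ring",283,216,.135),("bar",269,194,.135),("cross",326,220,.135),("dot",342,200,.135),("key",311,147,.15),("tab",306,204,.178),("jar",276,145,.185)]: print(n,ray(p,u,v,z).round(4))
E
```

```text
axis [ 0.59   -0.0694  0.146 ]
ring [ 0.5198 -0.0089  0.135 ]
bar [0.5757 0.0252 0.135 ]
cross [ 0.5082 -0.1154  0.135 ]
dot [ 0.5579 -0.1568  0.135 ]
key [ 0.6907 -0.0814  0.15  ]
tab [ 0.5424 -0.0639  0.178 ]
jar [0.6864 0.0058 0.185 ]
```

View pics/crop0.png

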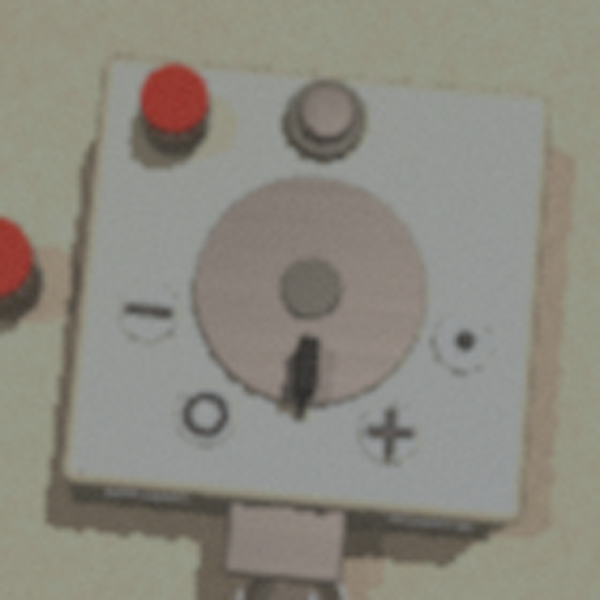

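```bash
python3 -m jog '[{"jaw":40,"tx":26,"ty":41,"yaw":-0.042},{"jaw":40,"tx":26,"ty":41,"yaw":-0.042},{"jaw":40,"tx":26,"ty":41,"yaw":-0.042},{"jaw":40,"tx":26,"ty":41,"yaw":-0.042},{"jaw":40,"tx":26,"ty":41,"yaw":-0.042},{"jaw":40,"tx":26,"ty":41,"yaw":-0.042},{"jaw":40,"tx":26,"ty":41,"yaw":-0.042},{"jaw":40,"tx":26,"ty":41,"yaw":-0.042},{"jaw":40,"tx":26,"ty":41,"yaw":-0.042},{"jaw":40,"tx":26,"ty":41,"yaw":-0.042},{"jaw":40,"tx":26,"ty":41,"yaw":-0.042},{"jaw":40,"tx":26,"ty":41,"yaw":-0.042},{"jaw":40},{"jaw":40},{"jaw":40}]' 20
python3 - <<'E'
from h import *
import cv2
p=camera_params("wrist"); im=capture("wrist"); cv2.imwrite("pics/w1.png",im[:,:,::-1])
np.savez("w1.npz",**p); s=get_state(); print(s["tool_pos"],s["orientation"],s["opening"],-p["R"].T@p["t"])
p2=camera_params("top")
for n,u,v,z in [("axis",307.1,186.7,.146),("ring",282.4,216.1,.137),("bar",269,192.3,.137),("cross",325.3,220.5,.137),("dot",342.8,199.1,.137),("key",310.8,145.3,.15)]: 
    X=ray(p2,u,v,z); print(n,X.round(4),np.round(proj(p,X),1))
E
```

```text
[ 0.22897151 -0.55412228  0.23062705] [-3.14028069e+00 -2.11361552e-05  3.91835839e-01] 0.08531153510562794 [ 0.30287413 -0.52342155  0.37373843]
axis [ 0.5907 -0.0697  0.146 ] [ -977.6 -1786.2]
ring [ 0.5193 -0.0074  0.137 ] [ -982.2 -1242.1]
bar [0.5797 0.0251 0.137 ] [-1339.2 -1881.6]
cross [ 0.5068 -0.1134  0.137 ] [-552.3 -908.6]
dot [ 0.5598 -0.1585  0.137 ] [ -440.9 -1103.1]
key [ 0.6951 -0.081   0.15  ] [-1481.3 -3716.3]invalid input at $[0]: expected keys jaw, tx, ty, tz, yaw
```

View pics/w1.png

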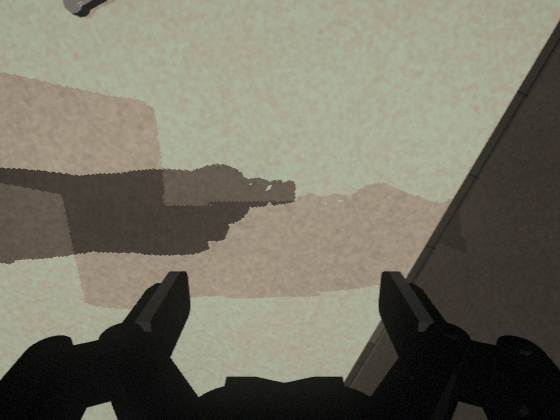

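The move was refused because every row needs all its keys, so the wrist picture shows only the empty table under the fingers. I'll send it again with all keys.

```bash
python3 -m jog '[{"jaw":40,"tx":26,"ty":41,"tz":0,"yaw":-0.042},{"jaw":40,"tx":26,"ty":41,"tz":0,"yaw":-0.042},{"jaw":40,"tx":26,"ty":41,"tz":0,"yaw":-0.042},{"jaw":40,"tx":26,"ty":41,"tz":0,"yaw":-0.042},{"jaw":40,"tx":26,"ty":41,"tz":0,"yaw":-0.042},{"jaw":40,"tx":26,"ty":41,"tz":0,"yaw":-0.042},{"jaw":40,"tx":26,"ty":41,"tz":0,"yaw":-0.042},{"jaw":40,"tx":26,"ty":41,"tz":0,"yaw":-0.042},{"jaw":40,"tx":26,"ty":41,"tz":0,"yaw":-0.042},{"jaw":40,"tx":26,"ty":41,"tz":0,"yaw":-0.042},{"jaw":40,"tx":26,"ty":41,"tz":0,"yaw":-0.042},{"jaw":40,"tx":26,"ty":41,"tz":0,"yaw":-0.042},{"jaw":40,"tx":0,"ty":0,"tz":0,"yaw":0},{"jaw":40,"tx":0,"ty":0,"tz":0,"yaw":0},{"jaw":40,"tx":0,"ty":0,"tz":0,"yaw":0}]' 20
python3 - <<'E'
from h import *
import cv2
p=camera_params("wrist"); im=capture("wrist"); cv2.imwrite("pics/w2.png",im[:,:,::-1])
np.savez("w2.npz",**p); s=get_state(); print(s["tool_pos"],s["orientation"],s["opening"],-p["R"].T@p["t"])
p2=camera_params("top")
for n,u,v,z in [("axis",307.1,186.7,.146),("ring",282.4,216.1,.137),("bar",269,192.3,.137),("cross",325.3,220.5,.137),("dot",342.8,199.1,.137),("key",310.8,145.3,.15)]: 
    X=ray(p2,u,v,z); print(n,X.round(4),np.round(proj(p,X),1))
print(np.round(proj(p,s["tool_pos"]),1))
E
```

```text
time_s: 2.02
tool_pos: [0.5405, -0.0635, 0.2312]
orientation: [3.141, 0.0, -0.114]
ft_force: [0.0, -0.1, 0.8]
opening: 0.0345
finger_force: 0.0
[ 0.54055759 -0.06349894  0.23133869] [ 3.14143470e+00  1.80162891e-04 -1.14006594e-01] 0.03379512656067918 [ 0.61994633 -0.07208531  0.3744113 ]
axis [ 0.5907 -0.0697  0.146 ] [285.5 146.4]
ring [ 0.5193 -0.0074  0.137 ] [216.8 245.3]
bar [0.5797 0.0251 0.137 ] [158.4 174.8]
cross [ 0.5068 -0.1134  0.137 ] [352.8 245.9]
dot [ 0.5598 -0.1585  0.137 ] [411.1 173.4]
key [ 0.6951 -0.081   0.15  ] [284.8 -37.1]
[285.1 273.9]
```

View pics/w2.png

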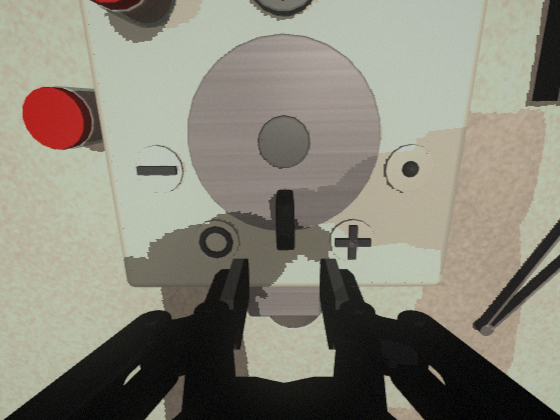

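The wrist view is clear: boss (284,141), ring (216,242), bar (157,171), cross (353,242), dot (410,170). The tab top is about (285,222), upright between the finger directions.

Run:
```python
from h import *
p=np.load("w2.npz"); g={}
for n,u,v,z in [("axis",284,141.5,.146),("disc",284.5,132,.140),("ring",216,242,.137),("bar",157,171,.137),("cross",353,242,.137),("dot",410,170,.137),("tab",285,223,.178)]:
    g[n]=ray(p,u,v,z); print(n,g[n].round(4))
a=g["axis"]
for n in ("ring","bar","cross","dot","tab"):
    d=(g[n]-a)[:2]; print(n,np.hypot(*d).round(4),"from -x:",np.arctan2(-d[1],-d[0]).round(3))
```

```text
axis [ 0.5942 -0.069   0.146 ]
disc [ 0.5999 -0.07    0.14  ]
ring [ 0.5222 -0.0073  0.137 ]
bar [0.5826 0.0255 0.137 ]
cross [ 0.5101 -0.1137  0.137 ]
dot [ 0.5624 -0.1577  0.137 ]
tab [ 0.547  -0.0643  0.178 ]
ring 0.0948 from -x: -0.709
bar 0.0952 from -x: -1.449
cross 0.0952 from -x: 0.489
dot 0.0942 from -x: 1.227
tab 0.0473 from -x: -0.1
```

```bash
python3 -m jog '[{"jaw":40,"tx":2,"ty":0,"tz":-20,"yaw":0},{"jaw":40,"tx":2,"ty":0,"tz":-20,"yaw":0},{"jaw":40,"tx":0,"ty":0,"tz":-18,"yaw":0},{"jaw":40,"tx":0,"ty":0,"tz":-18,"yaw":0},{"jaw":20,"tx":0,"ty":0,"tz":0,"yaw":0},{"jaw":20,"tx":0,"ty":0,"tz":0,"yaw":0},{"jaw":20,"tx":0,"ty":0,"tz":0,"yaw":0}]'
```

```text
time_s: 2.95
tool_pos: [0.5457, -0.0628, 0.1563]
orientation: [-3.142, -0.002, -0.113]
ft_force: [0.4, 0.2, 0.7]
opening: 0.017
finger_force: 0.0
```

```bash
python3 -m jog '[{"jaw":20,"tx":0.8,"ty":5.4,"tz":0,"yaw":-0.11},{"jaw":20,"tx":1.4,"ty":5.3,"tz":0,"yaw":-0.11},{"jaw":20,"tx":2,"ty":5.1,"tz":0,"yaw":-0.11},{"jaw":20,"tx":2.6,"ty":4.9,"tz":0,"yaw":-0.11},{"jaw":20,"tx":3.1,"ty":4.5,"tz":0,"yaw":-0.11},{"jaw":20,"tx":3.6,"ty":4.2,"tz":0,"yaw":-0.11},{"jaw":20,"tx":0,"ty":0,"tz":0,"yaw":0},{"jaw":20,"tx":0,"ty":0,"tz":0,"yaw":0}]'
python3 - <<'E'
from h import *
import cv2
p=camera_params("wrist"); im=capture("wrist"); cv2.imwrite("pics/w3.png",im[:,:,::-1])
np.savez("w3.npz",**p)
for X in ([.594,-.069,.146],[.522,-.0073,.137]): print(np.round(proj(p,X),1))
E
```

```text
time_s: 3.95
tool_pos: [0.4988, -0.2058, 0.1561]
orientation: [-2.979, 0.003, -0.49]
ft_force: [-0.3, 0.5, -0.4]
opening: 0.0173
finger_force: 0.0
[  3.4 211.3]
[ 25.9 331.5]
```

View pics/w3.png

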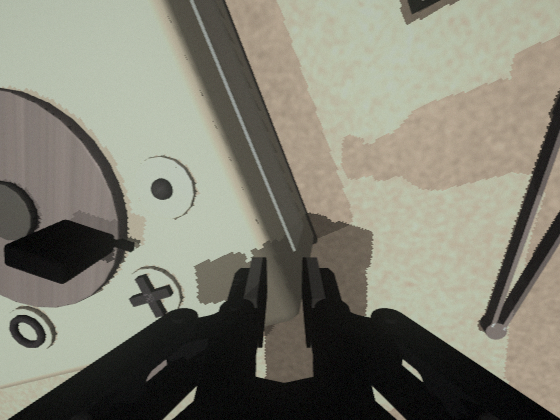

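The wrist picture shows the tool went the wrong way: it is beyond the dispenser's right edge. The tab, at about (65,250), now points between cross and dot. I'll check the joints before moving again.

Run:
```python
from plant import *
s=get_state()
for k in s: print(k,s[k])
```

```text
time_s 4.0
qpos [-0.4898687   0.24461369 -0.32568584  1.00361324  0.16202797  3.14064524]
joint_vel [ 8.64216424e-03  2.47949909e-03 -1.56970160e-03 -8.00544049e-04
  4.29186086e-05  1.05961754e-03]
joint_efforts [-6.16116319e-01 -4.75729752e+01  3.18611562e+01  3.94778629e-02
  6.37887251e-01  1.15203870e-04]
tool_pos [ 0.49883106 -0.20549111  0.15595697]
orientation [-2.97956184e+00  2.96360941e-03 -4.88933694e-01]
ft_force [-0.20191876 -0.10370517  0.26621574]
torque [-0.21722225  0.06937507 -0.00653661]
finger_force 0.0
opening 0.016767144373686965
```

Joint 6 has reached its limit: yaw is j1 − j6 + π, so yaw must stay at or above j1, and that diverted the arm. I'll rise clear, turn the tool positive, and use the half-turn pose (yaw ≈ θ+π) instead.

```bash
python3 -m jog '[{"jaw":30,"tx":0,"ty":0,"tz":25,"yaw":0.1},{"jaw":30,"tx":0,"ty":0,"tz":25,"yaw":0.15},{"jaw":30,"tx":0,"ty":0,"tz":25,"yaw":0.15},{"jaw":30,"tx":0,"ty":0,"tz":0,"yaw":0.15},{"jaw":30,"tx":0,"ty":0,"tz":0,"yaw":0.15},{"jaw":30,"tx":0,"ty":0,"tz":0,"yaw":0}]'
python3 -c "
from plant import *
s=get_state();print(s['qpos'],s['tool_pos'],s['orientation'])"
```

```text
time_s: 4.75
tool_pos: [0.4991, -0.205, 0.2305]
orientation: [-2.98, 0.004, 0.211]
ft_force: [0.2, -0.3, 0.1]
opening: 0.0256
finger_force: 0.0
[-0.46542254  0.2898674  -0.09250896  1.2932399   0.12378168  2.45930255] [ 0.49913355 -0.20495742  0.23048201] [-2.97960883  0.00377829  0.21067263]
```

Run:
```python
from h import *
import cv2
im=capture("top")[:,:,::-1].copy(); cv2.imwrite("pics/crop1.png",cv2.resize(im[120:260,235:375],(600,600),interpolation=cv2.INTER_CUBIC))
```

```text
(no output)
```

View pics/crop1.png

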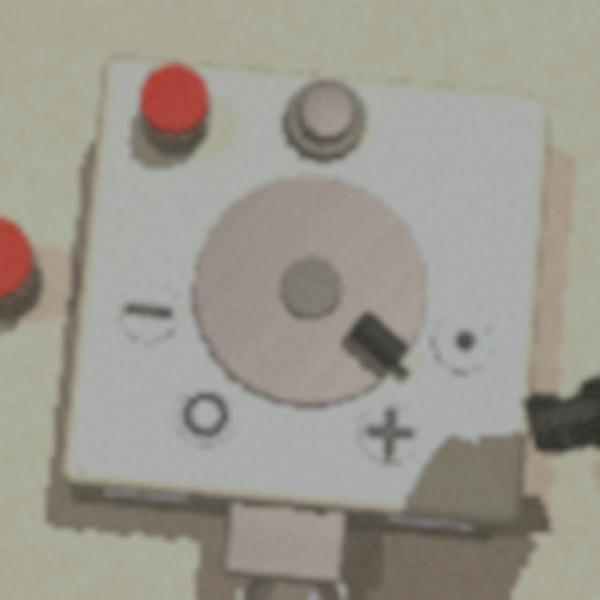

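The top crop shows the tab at (376,339), turned to about +0.85 rad, with nothing else disturbed. I'll swing the tool by half a turn above the dispenser.

```bash
python3 -m jog '[{"jaw":30,"tx":3,"ty":4.8,"tz":0,"yaw":0.185},{"jaw":30,"tx":3,"ty":4.8,"tz":0,"yaw":0.185},{"jaw":30,"tx":3,"ty":4.8,"tz":0,"yaw":0.185},{"jaw":30,"tx":3,"ty":4.8,"tz":0,"yaw":0.185},{"jaw":30,"tx":3,"ty":4.8,"tz":0,"yaw":0.185},{"jaw":30,"tx":3,"ty":4.8,"tz":0,"yaw":0.185},{"jaw":30,"tx":3,"ty":4.8,"tz":0,"yaw":0.185},{"jaw":30,"tx":3,"ty":4.8,"tz":0,"yaw":0.185},{"jaw":30,"tx":3,"ty":4.8,"tz":0,"yaw":0.185},{"jaw":30,"tx":3,"ty":4.8,"tz":0,"yaw":0.185},{"jaw":30,"tx":3,"ty":4.8,"tz":0,"yaw":0.185},{"jaw":30,"tx":3,"ty":4.8,"tz":0,"yaw":0.185},{"jaw":30,"tx":3,"ty":4.8,"tz":0,"yaw":0.185},{"jaw":30,"tx":3,"ty":4.8,"tz":0,"yaw":0.185},{"jaw":30,"tx":3,"ty":4.8,"tz":0,"yaw":0.185},{"jaw":30,"tx":3,"ty":4.8,"tz":0,"yaw":0.185},{"jaw":30,"tx":3,"ty":4.8,"tz":0,"yaw":0.185},{"jaw":30,"tx":3,"ty":4.8,"tz":0,"yaw":0.185},{"jaw":30,"tx":3,"ty":4.8,"tz":0,"yaw":0.185},{"jaw":30,"tx":0,"ty":0,"tz":0,"yaw":0}]'
python3 - <<'E'
from h import *
import cv2
p=camera_params("wrist"); im=capture("wrist"); cv2.imwrite("pics/w4.png",im[:,:,::-1]); np.savez("w4.npz",**p)
s=get_state();print(s['qpos'],s['tool_pos'],s['orientation'])
for X in ([.594,-.069,.146],[.522,-.0073,.137]): print(np.round(proj(p,X),1))
for th in (.75,.85,.95): print(th,[np.round(proj(p,[.594-r*np.cos(th),-.069-r*np.sin(th),.178])).astype(int) for r in (.034,.066)])
E
```

```text
time_s: 7.3
tool_pos: [0.5549, -0.1144, 0.2308]
orientation: [-2.979, 0.005, -2.562]
ft_force: [0.2, 2.0, 1.2]
opening: 0.0254
finger_force: 0.0
[-0.13378696  0.15618926 -0.26115821  1.04368501 -0.11954434 -0.71886022] [ 0.55503276 -0.11452127  0.23073514] [-2.9795356   0.00437456 -2.56273937]
[322.5 286.6]
[449.2 259.3]
0.75 [array([313, 267]), array([306, 221])]
0.85 [array([308, 268]), array([295, 223])]
0.95 [array([303, 269]), array([286, 225])]
```

View pics/w4.png

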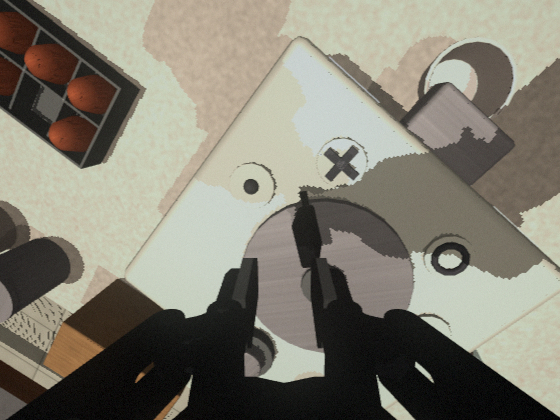

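The wrist view shows the tab body around (306,235) pointing between dot (252,185) and cross (342,162), which is about +0.77. The ring is at (451,258). I'll align above the tab and go down astride it.

```bash
python3 -m jog '[{"jaw":30,"tx":2.1,"ty":4.7,"tz":0,"yaw":0.11},{"jaw":30,"tx":2.1,"ty":4.7,"tz":0,"yaw":0.11},{"jaw":30,"tx":0,"ty":0,"tz":-20,"yaw":0},{"jaw":30,"tx":0,"ty":0,"tz":-20,"yaw":0},{"jaw":30,"tx":0,"ty":0,"tz":-10,"yaw":0},{"jaw":30,"tx":0,"ty":0,"tz":-10,"yaw":0},{"jaw":30,"tx":0,"ty":0,"tz":0,"yaw":0}]'
```

```text
time_s: 8.22
tool_pos: [0.5592, -0.1053, 0.17]
orientation: [-2.981, 0.003, -2.339]
ft_force: [-0.3, 0.0, 0.3]
opening: 0.0254
finger_force: 0.0
```

```bash
python3 -m jog '[{"jaw":30,"tx":0,"ty":0,"tz":-8,"yaw":0},{"jaw":30,"tx":0,"ty":0,"tz":-7,"yaw":0},{"jaw":30,"tx":-4,"ty":4.4,"tz":0,"yaw":-0.12},{"jaw":30,"tx":-3.5,"ty":4.9,"tz":0,"yaw":-0.12},{"jaw":30,"tx":-2.9,"ty":5.3,"tz":0,"yaw":-0.12},{"jaw":30,"tx":-2.2,"ty":5.6,"tz":0,"yaw":-0.12},{"jaw":30,"tx":-1.5,"ty":5.8,"tz":0,"yaw":-0.12},{"jaw":30,"tx":-0.8,"ty":5.9,"tz":0,"yaw":-0.12},{"jaw":30,"tx":-0.1,"ty":6,"tz":0,"yaw":-0.12},{"jaw":30,"tx":0.6,"ty":6,"tz":0,"yaw":-0.12},{"jaw":30,"tx":1.3,"ty":5.9,"tz":0,"yaw":-0.12},{"jaw":30,"tx":2,"ty":5.7,"tz":0,"yaw":-0.12}]'
```

```text
time_s: 9.72
tool_pos: [0.5476, -0.0503, 0.1552]
orientation: [-2.978, 0.003, 2.741]
ft_force: [-2.3, -2.3, 0.8]
opening: 0.0255
finger_force: 1.4
```

```bash
python3 -m jog '[{"jaw":30,"tx":2.7,"ty":5.4,"tz":0,"yaw":-0.12},{"jaw":30,"tx":3.3,"ty":5,"tz":0,"yaw":-0.12},{"jaw":30,"tx":3.9,"ty":4.6,"tz":0,"yaw":-0.12},{"jaw":30,"tx":0,"ty":0,"tz":0,"yaw":0},{"jaw":30,"tx":0,"ty":0,"tz":0,"yaw":0}]'
python3 - <<'E'
from h import *
import cv2
p=camera_params("wrist"); im=capture("wrist")[:,:,::-1].copy(); np.savez("w5.npz",**p)
for r in (.034,.066,.095): 
    th=-.709; X=[.594-r*np.cos(th),-.069-r*np.sin(th)]
    print(r,np.round(proj(p,X+[.178]),1),np.round(proj(p,X+[.14]),1))
cv2.imwrite("pics/w5.png",im)
E
```

```text
time_s: 10.35
tool_pos: [0.5584, -0.0349, 0.1553]
orientation: [-2.98, 0.004, 2.387]
ft_force: [-0.4, -0.5, 0.1]
opening: 0.0253
finger_force: 0.1
0.034 [270.2 330.1] [284.1 284.7]
0.066 [265.7 264.5] [281.3 230.2]
0.095 [260.9 196.3] [278.5 175.1]
```

View pics/w5.png

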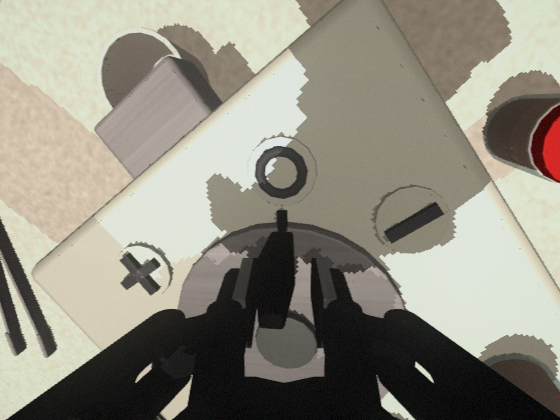

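The wrist view shows the tab's pointer at (282,218) on the line from the boss (287,340) to the ring centre (281,171), so it is well aimed. I'll back off the contact, rise, shut the fingers and go above the key.

```bash
python3 -m jog '[{"jaw":30,"tx":-2.2,"ty":-2.2,"tz":0,"yaw":0},{"jaw":30,"tx":0,"ty":0,"tz":10,"yaw":0},{"jaw":30,"tx":0,"ty":0,"tz":15,"yaw":0},{"jaw":30,"tx":0,"ty":0,"tz":25,"yaw":0},{"jaw":30,"tx":0,"ty":0,"tz":25,"yaw":0},{"jaw":0,"tx":23,"ty":-7.7,"tz":0,"yaw":0},{"jaw":0,"tx":23,"ty":-7.7,"tz":0,"yaw":0},{"jaw":0,"tx":23,"ty":-7.7,"tz":0,"yaw":0},{"jaw":0,"tx":23,"ty":-7.7,"tz":0,"yaw":0},{"jaw":0,"tx":23,"ty":-7.7,"tz":0,"yaw":0},{"jaw":0,"tx":23,"ty":-7.5,"tz":0,"yaw":0},{"jaw":0,"tx":0,"ty":0,"tz":0,"yaw":0}]' 20
python3 - <<'E'
from h import *
import cv2
p=camera_params("top"); im=capture("top")[:,:,::-1].copy(); cv2.imwrite("pics/crop2.png",cv2.resize(im[120:260,235:375],(600,600),interpolation=cv2.INTER_CUBIC))
s=get_state();print(s['qpos'],s['tool_pos'],s['orientation'],s['opening'])
E
```

```text
time_s: 11.9
tool_pos: [0.6953, -0.0835, 0.2309]
orientation: [-2.98, 0.004, 2.385]
ft_force: [-0.4, 0.2, 1.2]
opening: -0.0002
finger_force: 0.0
[-0.05960388  0.60852279  0.38957514  1.4532599  -0.12612327  0.70388116] [ 0.69439796 -0.08313558  0.23094947] [-2.97996878  0.00381315  2.38482556] 9.51722814731882e-05
```

View pics/crop2.png

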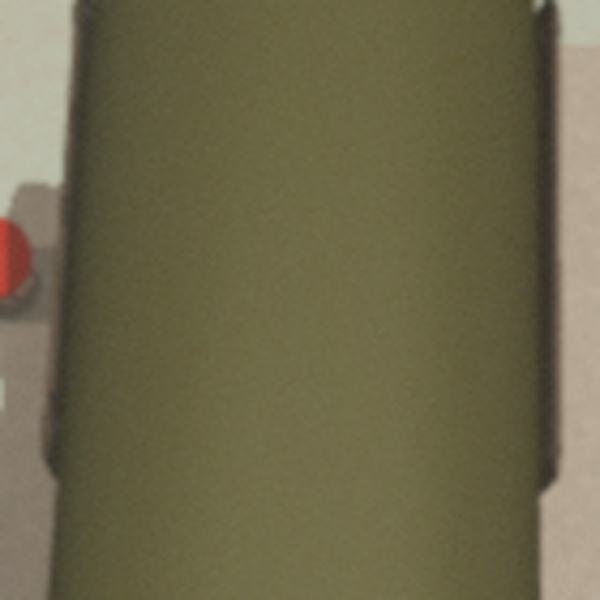

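The arm hides the dispenser from the top camera, but the aim was already confirmed by the wrist view. I'll go down towards the key.

```bash
python3 -m jog '[{"jaw":0,"tx":0,"ty":0,"tz":-20,"yaw":0},{"jaw":0,"tx":0,"ty":0,"tz":-20,"yaw":0},{"jaw":0,"tx":0,"ty":0,"tz":-10,"yaw":0},{"jaw":0,"tx":0,"ty":0,"tz":-10,"yaw":0},{"jaw":0,"tx":0,"ty":0,"tz":-4,"yaw":0},{"jaw":0,"tx":0,"ty":0,"tz":0,"yaw":0},{"jaw":0,"tx":0,"ty":0,"tz":0,"yaw":0}]'
```

```text
time_s: 12.82
tool_pos: [0.6945, -0.0831, 0.1671]
orientation: [-2.98, 0.004, 2.385]
ft_force: [1.0, -0.2, 0.7]
opening: 0.0001
finger_force: 0.0
```

```bash
python3 -m jog '[{"jaw":0,"tx":0,"ty":0,"tz":-3,"yaw":0},{"jaw":0,"tx":0,"ty":0,"tz":-3,"yaw":0},{"jaw":0,"tx":0,"ty":0,"tz":-3,"yaw":0},{"jaw":0,"tx":0,"ty":0,"tz":-2,"yaw":0},{"jaw":0,"tx":0,"ty":0,"tz":0,"yaw":0},{"jaw":0,"tx":0,"ty":0,"tz":0,"yaw":0}]'
```

```text
time_s: 13.58
tool_pos: [0.6941, -0.083, 0.1556]
orientation: [-2.98, 0.004, 2.385]
ft_force: [-0.3, -0.6, -0.1]
opening: -0.0001
finger_force: 0.0
```

```bash
for i in 1 ; do python3 -m jog '[{"jaw":0,"tx":0,"ty":0,"tz":-2,"yaw":0},{"jaw":0,"tx":0,"ty":0,"tz":-2,"yaw":0},{"jaw":0,"tx":0,"ty":0,"tz":0,"yaw":0},{"jaw":0,"tx":0,"ty":0,"tz":0,"yaw":0}]'; done
```

```text
time_s: 14.08
tool_pos: [0.6943, -0.083, 0.1518]
orientation: [-2.98, 0.004, 2.385]
ft_force: [-0.3, 0.3, 3.1]
opening: -0.0002
finger_force: 1.3
```

```bash
python3 -m jog '[{"jaw":0,"tx":0,"ty":0,"tz":-2,"yaw":0},{"jaw":0,"tx":0,"ty":0,"tz":-2,"yaw":0},{"jaw":0,"tx":0,"ty":0,"tz":0,"yaw":0},{"jaw":0,"tx":0,"ty":0,"tz":0,"yaw":0}]'
```

```text
time_s: 14.58
tool_pos: [0.6943, -0.083, 0.1478]
orientation: [-2.98, 0.004, 2.385]
ft_force: [0.1, 0.7, 4.6]
opening: 0.0001
finger_force: 2.2
```

```bash
python3 -m jog '[{"jaw":0,"tx":0,"ty":0,"tz":-2,"yaw":0},{"jaw":0,"tx":0,"ty":0,"tz":0,"yaw":0},{"jaw":0,"tx":0,"ty":0,"tz":0,"yaw":0}]'
```

```text
time_s: 14.95
tool_pos: [0.6944, -0.083, 0.1467]
orientation: [-2.98, 0.005, 2.385]
ft_force: [-1.0, 1.0, 9.1]
opening: -0.0002
finger_force: 4.9
```

```bash
python3 -m jog '[{"jaw":0,"tx":0,"ty":0,"tz":-1.5,"yaw":0},{"jaw":0,"tx":0,"ty":0,"tz":0,"yaw":0},{"jaw":0,"tx":0,"ty":0,"tz":0,"yaw":0}]'
```

```text
time_s: 15.32
tool_pos: [0.6945, -0.083, 0.1465]
orientation: [-2.981, 0.005, 2.385]
ft_force: [-3.1, 1.8, 15.6]
opening: -0.0002
finger_force: 7.9
```

The key is on its stop: travel stalled at about 8 mm, with 15 N. I'll release it, rise and retreat to the right for a final look.

```bash
python3 -m jog '[{"jaw":0,"tx":0,"ty":0,"tz":5,"yaw":0},{"jaw":0,"tx":0,"ty":0,"tz":15,"yaw":0},{"jaw":0,"tx":0,"ty":0,"tz":30,"yaw":0},{"jaw":0,"tx":0,"ty":0,"tz":40,"yaw":0},{"jaw":0,"tx":-20,"ty":-40,"tz":0,"yaw":0},{"jaw":0,"tx":-20,"ty":-40,"tz":0,"yaw":0},{"jaw":0,"tx":-20,"ty":-40,"tz":0,"yaw":0},{"jaw":0,"tx":-20,"ty":-40,"tz":0,"yaw":0},{"jaw":0,"tx":-20,"ty":-40,"tz":0,"yaw":0},{"jaw":0,"tx":-20,"ty":-40,"tz":0,"yaw":0},{"jaw":0,"tx":0,"ty":0,"tz":0,"yaw":0},{"jaw":0,"tx":0,"ty":0,"tz":0,"yaw":0}]'
python3 - <<'E'
from h import *
import cv2
im=capture("top")[:,:,::-1].copy(); cv2.imwrite("pics/crop3.png",cv2.resize(im[120:260,235:375],(600,600),interpolation=cv2.INTER_CUBIC))
E
```

```text
time_s: 16.82
tool_pos: [0.574, -0.3228, 0.2339]
orientation: [-2.98, 0.003, 2.385]
ft_force: [0.0, 1.0, -0.3]
opening: -0.0001
finger_force: 0.0
```

View pics/crop3.png

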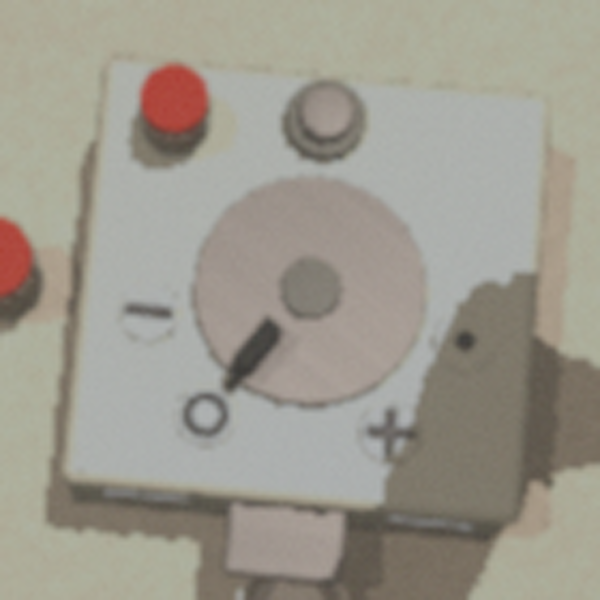

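The tab (232,383 at its tip) points at the ring (205,414), the key (327,110) is up, and the jars have not moved.

```bash
python3 -c "
from plant import *
print(finish_job())"
```

```text
the job is handed in; nothing more can be done
None
```

The job is handed in: the selector points at the ring tag, and the key was pressed to its stop (about 8 mm) and came back up; nothing loose near the dispenser had moved in the last picture, though a joint limit on the first push swung the tab the wrong way before I corrected it.

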